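# Pin a drawbar clevis and lock it with a spring cotter

### The job

Finish the drawbar joint in the blue fork. Push the steel pin fully home by its head, so that its cross hole comes clear of the far cheek; then take the brass-coloured spring cotter from the slotted wooden block and push its straight leg down through the cross hole until the bow snaps over the pin, and let go. The pin has turned in its bores and its hole leans towards the robot's side, so feel for the hole with the tip and bring it plumb with the leg; do not force anything (no more than about 12 N on the cotter, 25 N on the pin's head), and leave the other things on the bench alone.

Things in the scene. Friction and masses are not known exactly. Their poses are not given: they have to be found in the camera images.
- fork: Blue fork bracket bolted to the bench (fixed). Origin on the bench under its middle; y along the pin from head to far end, x across it, away from the robot. Base plate 96 x 104 x 10 mm; two cheeks 50 mm wide, outer faces at y = -23 and +23 mm, round tops up to z = 110 mm; the dark drawbar eye between them slopes down in +x to the bench. The far cheek's washer ends at y = 26 mm.
- pin (a joint): How far the steel pin still stands out of the fork, in m: 0 = home (head against the near cheek), it starts 0.022 to 0.036. It slides along the fork's y with about 4 N of friction, to a hard stop at 0. Diameter 30 mm, head 44 mm across and 10 mm thick, flat outer face.
- head_home (a point): Centre of the outer face of the pin's head when the pin is home (a point fixed to the fork, same axes), 33 mm from the fork's middle, 71 mm before hole_home along y, 85 mm above the bench. Now that face is further out along the fork's -y by the value of joint pin.
- hole_home (a point): Point fixed to the fork (same axes), 85 mm above the bench: centre of the cross hole once the pin is home, 12 mm beyond the washer, 14 mm short of the pin's end. The hole is 8 mm wide with hardly broken edges, through the 30 mm pin. Its upper mouth leans towards the fork's -x, well off plumb: up to 40 degrees (10 mm off the top), not measured; the pin turns against 0.05 N m of friction.
- clip: Spring cotter (R-clip) of 6 mm brass-coloured wire, 70 g, upright in the block. Origin on the straight leg, at the point that lies in the pin's centre when fitted; z up along that leg (tip at z = -45 mm), x towards the bow, y through the coil. The bow wraps half round the pin (wire centre x = 19 mm at z = 0), narrows to x = 10 at z = -16 and flares to its end at x = 16, z = -29 mm.
- clip_tip (a point): Round tip of the cotter's straight leg, 45 mm below its origin.
- clip_eye (a point): Centre of the cotter's coil eye, where to hold it: 24 mm across in x and z, 12 mm thick in y, 9 mm in x from the straight leg's line and 44 mm above the cotter's origin.
- clip_bow (a joint): How far the bow is sprung open at the coil, in rad: 0 = relaxed, about 0.1 while it passes over the pin, back under 0.03 when it has snapped over. About 3 N m per rad: pushing it over the pin takes some 5 to 10 N, then it pulls itself down. It touches the pin when the straight leg's tip is about at the pin's axis.
- clip_block: Light wooden block 110 x 70 x 58 mm (fixed), origin on the bench under its middle, x along its length. A slot along x in its middle, 26 x 7.5 mm and 45 mm deep, holds the cotter's legs, bow towards the block's +x; four bolts stand in its corners, up to 90 mm high. Lift the cotter 50 mm straight up to clear it.
- pliers: Red-handled pliers lying on the bench, 222 x 58 x 16 mm; a bystander.
- mug: White coffee mug, 83 mm across, 86 mm high, standing by the tool tin; a bystander.

How it is judged:
By the outcome, as a careful person would: the job done as asked, in the order asked, and still so for the second after the job is handed in, with the robot touching nothing.
It also fails if it takes over 58 s, if anything falls off the work surface, if the arm or the gripper's body presses on something with over 40 N, if the wrist force passes 120 N, or if a joint passes its speed limit or range.

### The arm

A 6-joint arm with a two-finger parallel gripper is mounted at the origin on the work surface; the furniture and walls round the work are solid. World frame = base frame: x ahead of the robot, y to its left, z up, the work surface at z = 0. Lengths are in m, angles in degrees, forces in N, time in s.
With the tool pointing down it reaches from about 0.4 to 0.825 m from the base axis. Payload 7 kg.
Tool frame: the origin (TCP) lies on the centre line of the jaws, within the pads' length; the fingertips stand 19 mm ahead of it and the grasp point (between the pads) is the TCP (r.tip_extent is the distance from the TCP to the fingertips, in m); z points along the fingers, y is the line along which they close (so a half turn about z gives the same grasp; the last joint's range is limited). The gripper opens to 88 mm and grips with 3 to 60 N. Pads are 19 mm wide; open, the fingers measure 130 mm over their backs; the gripper's body (78 mm by 193 mm) begins 47 mm behind the grasp point.
Start: joints at [-26.293, 20.546, 0.682, 0, -70.136, -16.507], TCP at [0.495, -0.459, 0.246] pointing down, gripper open.
Joint ranges: [-176.03, 176.03], [-82.01, 121.73], [-58.28, 71.71], [-173.87, 95.51], [-174.79, -0.11], [-173.66, 173.66]. Speed limits (degrees/s): [136.94, 136.94, 172.46, 180, 180, 180].

### API

Orientations are given as [roll, pitch, yaw] about the fixed x, y, z axes, in that order (R = Rz(yaw) Ry(pitch) Rx(roll)).
In Python, from plant import r gives the robot as it stands. The module is installed in compiled form; this text tells all that it offers.
- The arm moves only by the tool jog_arm, never from a script. Its argument "deltas" is a list that holds one entry, the list of rows, each a list of 5 numbers: the opening, from -1 (shut) to 1 (fully open), then the shift along the world's x, y, z in cm, then the turn about the world's z in rad. In form: [[[claw, dx, dy, dz, turn], ...]]. A call has 1 to 8 rows; each row shifts and turns the commanded pose from where the row before left it; what a row does not reach is not made up. A row lasts 1/8 s, in which the tool goes at most 62.5 mm and 10.7 degrees, less where a joint would pass 70% of its speed; a pose out of reach is approached as far as the arm can. A call with a gripper value outside its range is refused whole. The fingers move at their own pace and stop on an object; "force" is the grip in N (left out, the last holds). Time passes only in rows, so rows that do not move let the fingers close. It gives the time, the measured TCP pose, the force, the opening and the grip force at its end, in the units of the state.
- r.get_state(): the state, without advancing time (a new reading comes with each control period).
- r.capture(name): name is "side" or "top"; returns the picture (400x640x3 uint8, blue, green, red); there is no depth.
- r.camera_info(name): a dict with "fx", "fy", "cx", "cy" (pixels), "view" (4x4, takes a point from world to camera coordinates). Camera axes: x right, y up, looking along -z (the intrinsics and any distortion apply to the point x, -y, -z); pixel columns grow to the right and rows downward; lengths in m; the calibration is good to about 2 mm. A picture is of the moment at which its call begins. camera_info takes no time and is no camera call.
- r.close_job(): hands the job in; it is judged then, once.
The state is a dict: "time_s": time; "joints": joint angles; "qd": joint speeds; "joint_torque": joint torques, N m; "tcp_pos": TCP position; "eef_rot": TCP orientation; "contact_force": force on the tool from outside, world axes, zero at the start; "moment": the same for the moment, N m; "gripper_width": finger opening in m; "gripper_force": force on a finger pad.
Only numpy, scipy, OpenCV 4.12 (cv2) and the standard library are available. Lean on these libraries where they do the work, as an engineer would, in place of code of your own. Each camera call takes 0.05 s, during which the arm holds its last target. There are 200 camera calls.

## Working session

There is one attempt and no reset: what is moved stays moved. The work goes in short steps, Python scripts to look and compute and a tool call to move; the robot and the scene stay as the last step left them, time stands still between calls to the robot, and variables do not carry over. Pictures are saved under pics/ and viewed, at most 13 in all, crops included, and the job is handed in when it is done.

Besides the shell and the picture viewer there is one more tool, called after "Emit:" by a JSON object that holds its "method" and its "body", one argument or row to a line. jog_arm: Moves the arm, as the interface text tells. Its arguments: {"type":"object","properties":{"deltas":{"type":"array"},"force":{"type":"number"}},"required":["deltas"]}

```bash
mkdir -p pics; python3 - <<'E'
from plant import r
import cv2,numpy as np
for n in("side","top"):
    im=r.capture(n); cv2.imwrite(f"pics/{n}0.png",im)
    c=r.camera_info(n); print(n,{k:(np.round(v,4).tolist() if k=='view' else v) for k,v in c.items()})
s=r.get_state(); print(s)
E
```

```text
side {'fx': 454.70196426732633, 'fy': 454.70196426732633, 'cx': 320.934213414405, 'cy': 195.78369038209007, 'view': [[0.9156, -0.4013, 0.0261, -0.4144], [0.1633, 0.4303, 0.8878, -0.1993], [-0.3675, -0.8086, 0.4595, -0.6906], [0.0, 0.0, 0.0, 1.0]]}
top {'fx': 471.80206037817464, 'fy': 471.80206037817464, 'cx': 326.0398081884272, 'cy': 207.4644723590286, 'view': [[-0.001, -1.0, 0.0029, 0.0837], [0.9981, -0.0009, 0.0611, -0.4538], [-0.0611, 0.0029, 0.9981, -1.048], [0.0, 0.0, 0.0, 1.0]]}
{'time_s': 0.1, 'joints': array([-2.62943753e+01,  2.05879245e+01,  6.39725440e-01, -1.85748996e-02,
       -7.01352038e+01, -1.65078515e+01]), 'qd': array([ 0.0742365 , -0.22929794,  0.16846249,  0.03708261, -0.00374662,
        0.00090264]), 'joint_torque': array([-8.66645350e-04, -5.84163594e+01,  2.93750238e+01,  7.01553091e+00,
        1.01152240e-02, -7.18323918e-05]), 'tcp_pos': array([ 0.49495098, -0.45837341,  0.24471235]), 'eef_rot': array([ 1.79915073e+02, -6.95818002e-03, -1.32808546e+02]), 'contact_force': array([ 0.43941386,  1.6416941 , -0.1294822 ]), 'moment': array([ 0.00218512, -0.04494346,  0.03456787]), 'gripper_force': 0.0, 'gripper_width': 0.08755909611747378}
```

View pics/side0.png

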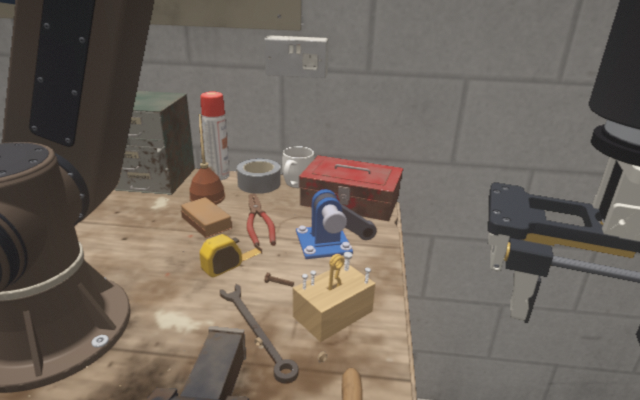

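View pics/top0.png

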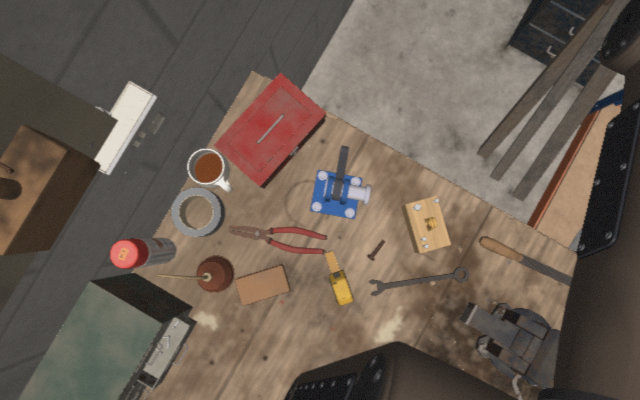

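The top view shows the fork at about (338,194) with the pin head to its right (world -y) at (362,194). The block is at about (428,225) with the cotter at (432,223). The side view shows the cotter's eye at (337,262) and the head at (333,218). I'll enlarge both.

```bash
python3 - <<'E'
import cv2,numpy as np
t=cv2.imread("pics/top0.png")[140:260,295:455]; s=cv2.imread("pics/side0.png")[180:340,260:400]
cv2.imwrite("pics/tc.png",cv2.resize(t,None,fx=5,fy=5,interpolation=cv2.INTER_CUBIC))
cv2.imwrite("pics/sc.png",cv2.resize(s,None,fx=3.75,fy=3.75,interpolation=cv2.INTER_CUBIC))
E
```

```text
(no output)
```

View pics/tc.png

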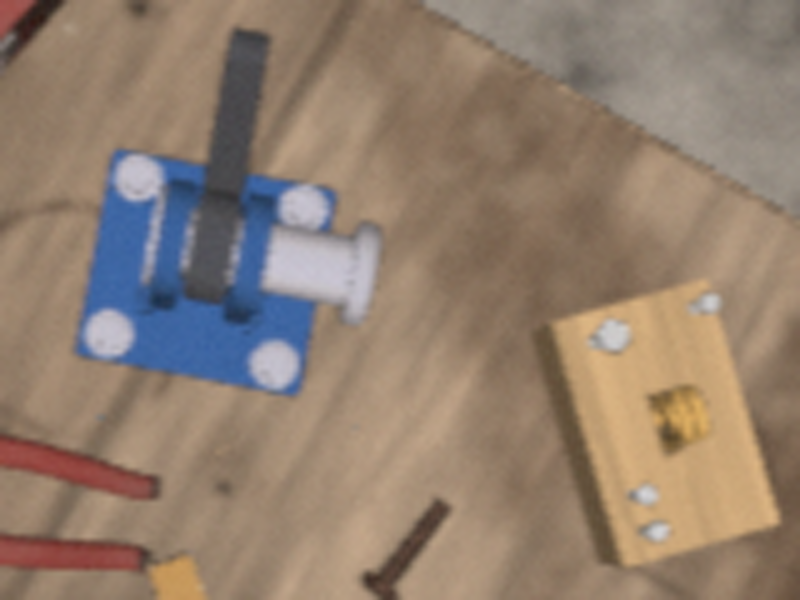

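View pics/sc.png

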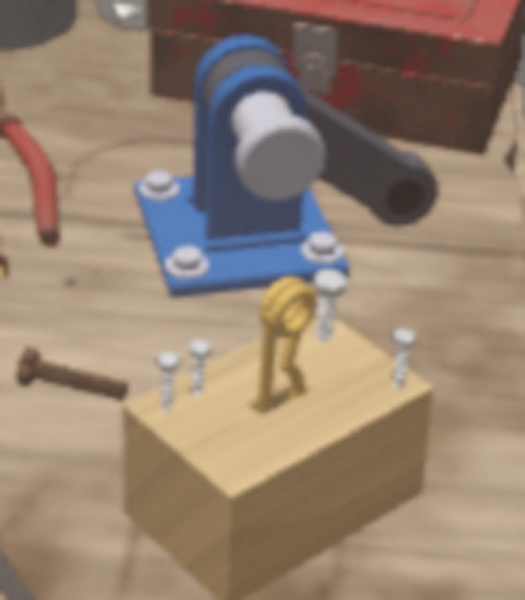

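```bash
cat > h.py <<'E'
import cv2,numpy as np
from plant import r
def cam(n):
    c=r.camera_info(n); return c,np.array(c['view'])
def ray(n,p):
    c,V=cam(n); d=np.array([(p[0]-c['cx'])/c['fx'],-(p[1]-c['cy'])/c['fy'],-1.])
    R=V[:3,:3]; d=R.T@d; return -R.T@V[:3,3],d/np.linalg.norm(d)
def onz(n,p,z):
    o,d=ray(n,p); return o+d*(z-o[2])/d[2]
def tri(a,b):
    (o,d),(p,e)=ray('top',a),ray('side',b)
    t=np.linalg.lstsq(np.c_[d,-e],p-o,rcond=None)[0]
    A,B=o+d*t[0],p+e*t[1]; return (A+B)/2,np.linalg.norm(A-B)*1e3
def proj(n,P):
    c,V=cam(n); q=V[:3,:3]@np.asarray(P)+V[:3,3]
    return np.array([c['cx']-c['fx']*q[0]/q[2],c['cy']+c['fy']*q[1]/q[2]])
def blobs(im,lo,hi,box,amin=15):
    h=cv2.cvtColor(im,cv2.COLOR_BGR2HSV); m=cv2.inRange(h,lo,hi); k=np.zeros_like(m)
    x0,y0,x1,y1=box; k[y0:y1,x0:x1]=m[y0:y1,x0:x1]
    cs=cv2.findContours(k,cv2.RETR_EXTERNAL,cv2.CHAIN_APPROX_NONE)[0]
    return sorted([c for c in cs if len(c)>4 and cv2.contourArea(c)>=amin],key=cv2.contourArea)[::-1]
E
python3 - <<'E'
from h import *
np.set_printoptions(precision=4,suppress=True)
t=cv2.imread("pics/top0.png");s=cv2.imread("pics/side0.png")
b=blobs(t,(100,120,60),(125,255,255),(300,160,375,230),4)
hull=cv2.convexHull(np.vstack(b)); R=cv2.minAreaRect(hull)
C=np.array([onz('top',p,.01) for p in cv2.boxPoints(R)]); print('plate',R,'\n',C,C.mean(0),[np.linalg.norm(C[i]-C[i-1]) for i in range(4)])
for i in range(4):
    d=C[i]-C[i-1]; print(np.degrees(np.arctan2(d[1],d[0])),end=' ')
print()
b=blobs(t,(10,60,120),(25,170,255),(400,190,456,258)); 
R=cv2.minAreaRect(b[0]); print('blk',R)
pk=np.array([(553,325),(708,281),(779,522),(622,565)]); pk=(pk+.5)/5-.5+[295,140]
for P in(cv2.boxPoints(R),pk):
    C=np.array([onz('top',p,.058) for p in P]); print(C,C.mean(0),[np.linalg.norm(C[i]-C[i-1]) for i in range(4)],[np.degrees(np.arctan2(*(C[i]-C[i-1])[1::-1])) for i in range(4)])
# cotter, brass: higher saturation
for n,im,bx in(('t',t,(420,212,442,236)),('s',s,(325,250,345,292))):
    for c in blobs(im,(15,150,90),(30,255,255),bx,5)[:3]: print('brass',n,cv2.boundingRect(c),cv2.minAreaRect(c))
# head, grey: low saturation
for n,im,bx in(('t',t,(345,180,375,208)),('s',s,(318,200,350,236))):
    for c in blobs(im,(0,0,95),(180,60,255),bx)[:2]: print('grey',n,cv2.boundingRect(c),cv2.minAreaRect(c))
print('eye',tri(((692+.5)/5-.5+295,(415+.5)/5-.5+140),((290+.5)/3.75-.5+260,(307+.5)/3.75-.5+180)))
print('headface',tri(((370+.5)/5-.5+295,(275+.5)/5-.5+140),((281+.5)/3.75-.5+260,(163+.5)/3.75-.5+180)))
E
```

```text
plate ((335.7279968261719, 193.9960174560547), (44.18471145629883, 41.233097076416016), 10.30484676361084) 
 [[0.4477 0.1188 0.01  ]
 [0.5399 0.1022 0.01  ]
 [0.5218 0.0036 0.01  ]
 [0.4297 0.0208 0.01  ]] [0.4848 0.0613 0.01  ] [np.float64(0.09969434453779764), np.float64(0.09367995735588434), np.float64(0.10022619565003692), np.float64(0.09360871331196796)]
79.63207369246193 -10.234940149788281 -100.40881157444643 169.43964214590096 
blk ((427.5, 223.5), (67.0, 55.0), 90.0)
[[ 0.4889 -0.0765  0.058 ]
 [ 0.4888 -0.1956  0.058 ]
 [ 0.3445 -0.193   0.058 ]
 [ 0.3447 -0.075   0.058 ]] [ 0.4167 -0.135   0.058 ] [np.float64(0.14422973961344432), np.float64(0.11902519572338871), np.float64(0.1442917777170146), np.float64(0.11799536416689756)] [np.float64(-0.608846263582995), np.float64(-90.04333026683186), np.float64(178.98242682927344), np.float64(89.93326272523814)]
[[ 0.4572 -0.0874  0.058 ]
 [ 0.4762 -0.1547  0.058 ]
 [ 0.3723 -0.1836  0.058 ]
 [ 0.354  -0.1159  0.058 ]] [ 0.4149 -0.1354  0.058 ] [np.float64(0.10707169116435558), np.float64(0.06987994781194153), np.float64(0.10785724844241562), np.float64(0.07015923750355721)] [np.float64(15.409815182133958), np.float64(-74.21901200589966), np.float64(-164.4414603799356), np.float64(105.13827554998367)]
grey t (347, 180, 25, 28) ((358.923095703125, 193.38461303710938), (22.749473571777344, 27.456260681152344), 11.309932708740234)
grey s (321, 204, 26, 32) ((333.5, 219.5), (31.0, 25.0), 90.0)
eye (array([ 0.4167, -0.1366,  0.1023]), np.float64(0.7894555298641849))
headface (array([ 0.4757, -0.0057,  0.0842]), np.float64(2.013162898292267))
```

Emit:
{"method": "jog_arm", "body": {
  "deltas": [
    [[-1,-0.3,5.2,0,-0.125],[-1,-0.3,5.2,0,-0.125],[-1,-0.3,5.2,0,-0.125],[-1,-0.3,5.2,0,-0.125],[-1,-0.3,5.2,0,-0.125],[-1,-0.3,5.2,0,-0.125],[-1,-0.4,5.2,0,-0.125],[-1,-0.4,5.2,0,-0.125]]
  ],
  "force": 30
}}

```text
time_s: 1.1
tcp_pos: [0.4687, -0.0411, 0.2455]
eef_rot: [180.0, -0.0, 169.7]
contact_force: [0.9, 1.2, 0.4]
gripper_width: 0.0133
gripper_force: 0.0
```

Emit:
{"method": "jog_arm", "body": {
  "deltas": [
    [[-1,0,0,0,0],[-1,0,0,-5,0],[-1,0,0,-5,0],[-1,0,0,-4.5,0],[-1,0,0,0,0],[-1,0,0,0,0]]
  ]
}}

```text
time_s: 1.85
tcp_pos: [0.4702, -0.0429, 0.1019]
eef_rot: [-180.0, 0.1, 169.9]
contact_force: [0.3, -0.1, -0.2]
gripper_width: 0.0004
gripper_force: 0.0
```

Emit:
{"method": "jog_arm", "body": {
  "deltas": [
    [[-1,0.08,0.49,-0.05,0],[-1,0.09,0.49,0,0],[-1,0.09,0.49,0,0],[-1,0.09,0.49,0,0],[-1,0.09,0.49,0,0],[-1,0.09,0.49,0,0],[-1,0.09,0.49,0,0],[-1,0.09,0.49,0,0]]
  ]
}}

```text
time_s: 2.85
tcp_pos: [0.4766, -0.0032, 0.1002]
eef_rot: [-180.0, 0.0, 169.9]
contact_force: [0.3, -5.7, 5.0]
gripper_width: 0.0003
gripper_force: 2.8
```

Emit:
{"method": "jog_arm", "body": {
  "deltas": [
    [[-1,0.05,0.25,0,0],[-1,0.04,0.25,0,0],[-1,0.04,0.2,0,0],[-1,0,0,0,0]]
  ]
}}

```text
time_s: 3.35
tcp_pos: [0.4777, 0.0039, 0.1]
eef_rot: [180.0, 0.0, 169.9]
contact_force: [1.1, -1.2, 2.6]
gripper_width: 0.0004
gripper_force: 1.2
```

Emit:
{"method": "jog_arm", "body": {
  "deltas": [
    [[-1,0.02,0.1,0,0],[-1,0,0,0,0]]
  ]
}}

```text
time_s: 3.6
tcp_pos: [0.4778, 0.0046, 0.0999]
eef_rot: [-180.0, -0.0, 169.9]
contact_force: [1.1, -4.4, 2.5]
gripper_width: 0.0006
gripper_force: 1.8
```

Emit:
{"method": "jog_arm", "body": {
  "deltas": [
    [[-1,0.02,0.1,0,0],[-1,0,0,0,0]]
  ]
}}

```text
time_s: 3.85
tcp_pos: [0.4779, 0.0056, 0.0999]
eef_rot: [-180.0, -0.0, 169.9]
contact_force: [1.1, -3.9, 1.4]
gripper_width: 0.0006
gripper_force: 2.0
```

Emit:
{"method": "jog_arm", "body": {
  "deltas": [
    [[-1,0.02,0.1,0,0],[-1,0,0,0,0]]
  ]
}}

```text
time_s: 4.1
tcp_pos: [0.4782, 0.0066, 0.1]
eef_rot: [-180.0, -0.0, 169.9]
contact_force: [1.6, -3.8, 1.2]
gripper_width: 0.0005
gripper_force: 2.0
```

Emit:
{"method": "jog_arm", "body": {
  "deltas": [
    [[-1,0.02,0.1,0,0],[-1,0,0,0,0]]
  ]
}}

```text
time_s: 4.35
tcp_pos: [0.4784, 0.0076, 0.1]
eef_rot: [-180.0, -0.0, 169.9]
contact_force: [0.4, -4.3, 0.8]
gripper_width: 0.0004
gripper_force: 1.9
```

Emit:
{"method": "jog_arm", "body": {
  "deltas": [
    [[-1,0.01,0.06,0,0],[-1,0,0,0,0]]
  ]
}}

```text
time_s: 4.6
tcp_pos: [0.4785, 0.0082, 0.1]
eef_rot: [-180.0, -0.0, 169.9]
contact_force: [1.0, -4.0, 0.7]
gripper_width: 0.0003
gripper_force: 1.9
```

Emit:
{"method": "jog_arm", "body": {
  "deltas": [
    [[-1,0.02,0.1,0,0],[-1,0,0,0,0]]
  ]
}}

```text
time_s: 4.85
tcp_pos: [0.4787, 0.0092, 0.1]
eef_rot: [-180.0, -0.0, 169.9]
contact_force: [0.7, -4.3, 0.4]
gripper_width: 0.0005
gripper_force: 1.8
```

Emit:
{"method": "jog_arm", "body": {
  "deltas": [
    [[-1,0.01,0.06,0,0],[-1,0,0,0,0]]
  ]
}}

```text
time_s: 5.1
tcp_pos: [0.4788, 0.0098, 0.1]
eef_rot: [-180.0, -0.0, 169.9]
contact_force: [0.5, -3.9, 0.1]
gripper_width: 0.0005
gripper_force: 1.9
```

Emit:
{"method": "jog_arm", "body": {
  "deltas": [
    [[-1,0.01,0.05,0,0],[-1,0,0,0,0]]
  ]
}}

```text
time_s: 5.35
tcp_pos: [0.4789, 0.0103, 0.1]
eef_rot: [180.0, -0.0, 169.9]
contact_force: [0.1, -3.6, 0.1]
gripper_width: 0.0004
gripper_force: 1.9
```

Emit:
{"method": "jog_arm", "body": {
  "deltas": [
    [[-1,0.02,0.08,0,0],[-1,0,0,0,0]]
  ]
}}

```text
time_s: 5.6
tcp_pos: [0.479, 0.0111, 0.1]
eef_rot: [-180.0, -0.0, 169.9]
contact_force: [0.1, -4.3, 1.0]
gripper_width: 0.0004
gripper_force: 1.9
```

Emit:
{"method": "jog_arm", "body": {
  "deltas": [
    [[-1,0.01,0.08,0,0],[-1,0,0,0,0]]
  ]
}}

```text
time_s: 5.85
tcp_pos: [0.4792, 0.0119, 0.1]
eef_rot: [180.0, -0.0, 169.9]
contact_force: [0.8, -3.3, -0.6]
gripper_width: 0.0002
gripper_force: 1.8
```

Emit:
{"method": "jog_arm", "body": {
  "deltas": [
    [[-1,0.01,0.06,0,0],[-1,0,0,0,0]]
  ]
}}

```text
time_s: 6.1
tcp_pos: [0.4793, 0.0124, 0.1]
eef_rot: [-180.0, -0.0, 169.9]
contact_force: [1.4, -4.1, 0.2]
gripper_width: 0.0001
gripper_force: 2.4
```

```bash
python3 - <<'E'
from h import *
t=r.capture('top'); s=r.capture('side'); cv2.imwrite('pics/t1.png',t); cv2.imwrite('pics/s1.png',s)
a=cv2.resize(t[150:250,300:400],None,fx=4,fy=4,interpolation=2); b=cv2.resize(s[170:270,290:390],None,fx=4,fy=4,interpolation=2)
cv2.imwrite('pics/c1.png',np.hstack([a,b]))
print(proj('top',(.4789,.0288,.085)),proj('side',(.4789,.0288,.085)))
E
```

```text
[352.03729056 193.50204983] [328.82054709 213.51814391]
```

View pics/c1.png

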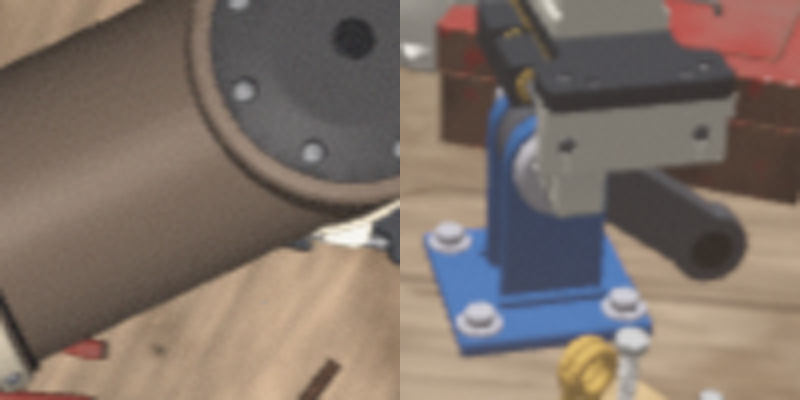

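The side crop shows the finger on the head, and the head nearly on the near cheek (crop about (530,175)). I'll carry on in small steps.

Emit:
{"method": "jog_arm", "body": {
  "deltas": [
    [[-1,0.01,0.08,0,0],[-1,0,0,0,0]]
  ]
}}

```text
time_s: 6.45
tcp_pos: [0.4791, 0.0125, 0.1]
eef_rot: [-179.9, -0.0, 169.9]
contact_force: [1.5, -9.1, 1.0]
gripper_width: 0.0005
gripper_force: 4.3
```

Emit:
{"method": "jog_arm", "body": {
  "deltas": [
    [[-1,0.02,0.08,0,0],[-1,0,0,0,0]]
  ]
}}

```text
time_s: 6.7
tcp_pos: [0.479, 0.0127, 0.1]
eef_rot: [-179.9, -0.1, 169.9]
contact_force: [1.0, -12.8, 1.6]
gripper_width: 0.0006
gripper_force: 6.3
```

Emit:
{"method": "jog_arm", "body": {
  "deltas": [
    [[-1,0.01,0.08,0,0],[-1,0,0,0,0]]
  ]
}}

```text
time_s: 6.95
tcp_pos: [0.4788, 0.0128, 0.1001]
eef_rot: [-179.8, -0.1, 169.9]
contact_force: [2.1, -16.1, 2.3]
gripper_width: 0.0007
gripper_force: 8.2
```

Emit:
{"method": "jog_arm", "body": {
  "deltas": [
    [[-1,0.01,0.08,0,0],[-1,0,0,0,0]]
  ]
}}

```text
time_s: 7.2
tcp_pos: [0.4787, 0.0129, 0.1]
eef_rot: [-179.7, -0.1, 169.9]
contact_force: [2.0, -21.7, 2.4]
gripper_width: 0.0001
gripper_force: 10.2
```

Emit:
{"method": "jog_arm", "body": {
  "deltas": [
    [[-1,-0.2,-1.2,0,0],[-1,-0.3,-1.6,0,0],[-0.1,0,0,4,0],[-0.1,-1.3,-3.1,3,0.11],[-0.1,-1.4,-3.1,0,0.11],[-0.1,-1.4,-3.1,0,0.11],[-0.1,-1.4,-3.1,0,0.113],[-0.1,0,0,0,0]]
  ],
  "force": 40
}}

```text
time_s: 8.2
tcp_pos: [0.4188, -0.1377, 0.1701]
eef_rot: [180.0, 0.0, -164.8]
contact_force: [0.1, 0.0, 0.2]
gripper_width: 0.0387
gripper_force: 0.0
```

```bash
python3 - <<'E'
from h import *
s=r.capture('side'); t=r.capture('top'); cv2.imwrite('pics/s2.png',s); cv2.imwrite('pics/t2.png',t)
st=r.get_state(); print(st['tcp_pos'],st['eef_rot'],st['gripper_width'],st['contact_force'])
a=cv2.resize(t[150:250,300:400],None,fx=4,fy=4,interpolation=2); b=cv2.resize(s[180:280,290:390],None,fx=4,fy=4,interpolation=2)
cv2.imwrite('pics/c2.png',np.hstack([a,b]))
E
```

```text
[ 0.41987047 -0.13658478  0.17020147] [ 1.79986739e+02  5.42036975e-02 -1.64838074e+02] 0.038822379686509416 [0.09984968 0.19414136 0.18791755]
```

View pics/c2.png

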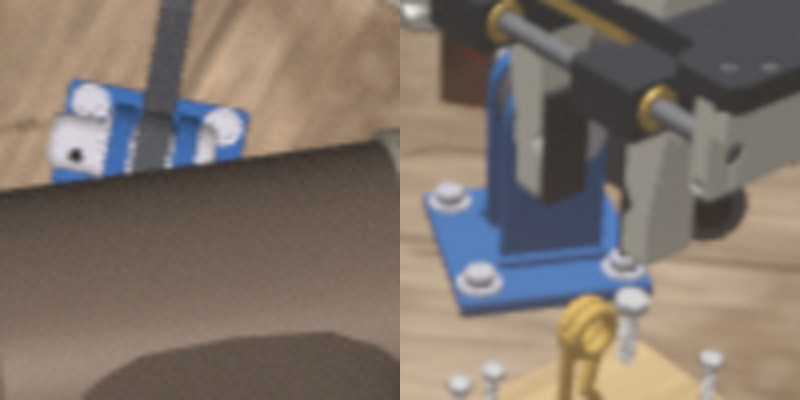

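The top crop shows the pin's end at left with the dark hole mouth at crop (75,155), about pixel (318.4,188.4). The pin is home. Next is the cotter grasp.

Emit:
{"method": "jog_arm", "body": {
  "deltas": [
    [[-0.1,-0.3,0,-2,0],[-0.1,0,0,-2.2,0],[-0.1,0,0,-2,0],[-1,0,0,0,0],[-1,0,0,0,0],[-1,0,0,0,0],[-1,0,0,0,0]]
  ],
  "force": 40
}}

```text
time_s: 9.18
tcp_pos: [0.4174, -0.1359, 0.1087]
eef_rot: [180.0, 0.1, -164.7]
contact_force: [-1.0, 4.9, 3.4]
gripper_width: 0.0119
gripper_force: 40.0
```

```bash
python3 - <<'E'
from h import *
np.set_printoptions(precision=4,suppress=True)
t=cv2.imread('pics/t2.png')
h=cv2.cvtColor(t,cv2.COLOR_BGR2GRAY)[176:197,309:330]; print(h)
for z in(.096,.099,.1): print(z,onz('top',(318.4,188.4),z))
print('hole_home proj',proj('top',(.4916,.0987,.1)), 'pin end',proj('top',(.4916+.0025,.0987+.0138,.1)))
st=r.get_state(); print(st['tcp_pos'],st['eef_rot'],st['gripper_width'],st['gripper_force'],st['contact_force'])
E
```

```text
[[152 153 157 159 160 154 142 127 136 182 199 199 210 212 210 198 199 202
  162 104  77]
 [153 156 160 161 155 151 140 121 112 156 189 191 198 204 203 201 208 187
  139 104  76]
 [153 155 159 159 144 128 125 120 117 128 156 182 182 167 181 203 207 190
  142 108  89]
 [148 154 154 152 146 149 155 160 158 153 150 145 143 142 148 155 143 155
  152 106  91]
 [137 143 143 143 153 167 177 181 184 177 176 167 161 159 157 146 133 155
  155 108  94]
 [133 136 141 147 161 178 196 202 203 198 194 190 185 184 182 175 174 178
  156 104  97]
 [144 144 147 157 174 194 208 211 212 211 206 207 202 199 195 191 187 176
  143 104 101]
 [155 152 151 169 191 203 212 215 214 214 215 214 211 210 206 207 206 189
  150 109 101]
 [155 152 154 170 195 210 209 213 215 215 213 212 211 212 211 210 212 187
  127 104  99]
 [153 152 156 175 196 206 213 214 213 213 212 212 212 212 211 200 193 174
  120 104 104]
 [150 150 159 176 198 209 212 213 212 206 203 209 211 213 212 210 205 170
  109 103 102]
 [148 148 158 178 200 212 213 206 176 126 125 175 208 212 213 206 200 176
  115 106 103]
 [145 144 158 176 196 211 211 18
[... 340 characters left out ...]
5 123 114 116 123 133 143 156 161 167 175 186 192 166 114
  102 103  99]
 [158 157 160 142 116 106 107 110 113 112 114 114 118 130 149 162 133 101
   97  90  78]
 [159 157 156 138 107 103 107 105 103 105 103 101  90  85  93  98  89  62
   59  55  56]
 [155 149 143 128  99  81  79  79  73  64  61  60  58  56  59  60  55  56
   54  58  60]
 [100  88  77  69  63  53  55  53  57  56  56  55  55  58  52  55  57  61
   61  58  62]]
0.096 [0.4886 0.0994 0.096 ]
0.099 [0.4883 0.0994 0.099 ]
0.1 [0.4882 0.0993 0.1   ]
hole_home proj [318.712  186.7676] pin end [312.0547 185.572 ]
[ 0.4174 -0.1359  0.1087] [ 179.9804    0.0992 -164.728 ] 0.011906554027732457 39.99989569187164 [-1.036   4.8736  3.3856]
```

Emit:
{"method": "jog_arm", "body": {
  "deltas": [
    [[-1,0,0,1,0],[-1,0,0,2,0],[-1,0,0,3,0],[-1,0,0,3.3,0],[-1,0,0,3.3,0],[-1,0,0,0,0]]
  ]
}}

```text
time_s: 9.93
tcp_pos: [0.4181, -0.1367, 0.2373]
eef_rot: [-179.9, 0.3, -164.7]
contact_force: [-0.9, 0.9, -1.5]
gripper_width: 0.0115
gripper_force: 40.0
```

Emit:
{"method": "jog_arm", "body": {
  "deltas": [
    [[-1,1.3,3.9,0,-0.074],[-1,1.3,3.9,0,-0.074],[-1,1.3,3.9,0,-0.074],[-1,1.4,3.9,0,-0.074],[-1,1.4,3.9,0,-0.074],[-1,1.3,3.9,0,-0.074],[-1,0,0,0,0],[-1,0,0,0,0]]
  ]
}}

```text
time_s: 10.92
tcp_pos: [0.4962, 0.0973, 0.2335]
eef_rot: [-179.9, -0.1, 169.9]
contact_force: [-0.5, -0.7, -0.1]
gripper_width: 0.0115
gripper_force: 40.0
```

```bash
python3 - <<'E'
from h import *
np.set_printoptions(precision=4,suppress=True)
s=r.capture('side'); t=r.capture('top'); cv2.imwrite('pics/s3.png',s); cv2.imwrite('pics/t3.png',t)
st=r.get_state(); print(st['tcp_pos'],st['eef_rot'],st['gripper_width'],st['contact_force'],st['moment'])
a=cv2.resize(t[150:250,290:390],None,fx=4,fy=4,interpolation=2); b=cv2.resize(s[120:220,270:370],None,fx=4,fy=4,interpolation=2)
cv2.imwrite('pics/c3.png',np.hstack([a,b]))
p=st['tcp_pos']+np.array([-.0097,.0018,-.0954]); print('tip',p,proj('side',p),proj('top',p))
E
```

```text
[0.4964 0.0968 0.2339] [-179.975    -0.025   169.8294] 0.011779897902625245 [-0.3993  0.2195  0.1309] [-0.0533 -0.078   0.0101]
tip [0.4867 0.0986 0.1385] [318.4915 172.3424] [318.5074 187.2046]
```

View pics/c3.png

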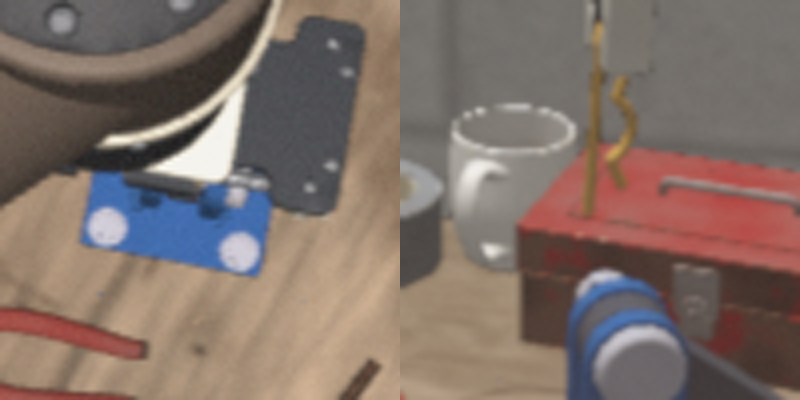

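The side crop shows the cotter held, with its tip at pixel (317,173.5) against (318.5,172.3) predicted. The leg may be tilted slightly, so I'll check it against a projected vertical.

```bash
python3 - <<'E'
from h import *
np.set_printoptions(precision=3,suppress=True)
s=cv2.imread('pics/s3.png'); h=cv2.cvtColor(s,cv2.COLOR_BGR2HSV)
m=cv2.inRange(h,(14,110,60),(32,255,255))
pts=[]
for y in range(128,176):
    xs=np.flatnonzero(m[y,305:330])+305
    if len(xs): 
        g=xs[xs<xs[0]+5]; pts.append((g.mean(),y)); 
    if y%5==0 or y>170: print(y,xs, s[y,313:323].tolist() if y>171 else '')
pts=np.array(pts); P=np.polyfit(pts[:,1],pts[:,0],1); print(P,np.std(pts[:,0]-np.polyval(P,pts[:,1])))
a=np.array([.4867,.0986,.1385]); A=proj('side',a);B=proj('side',a+[0,0,.06]); print(A,B,(A-B)[0]/(A-B)[1])
u=.06*np.array([.984,-.178,0])/60
C=proj('side',a+u*5); print('per mm fork x',(C-A)/5,'per mm fork y',(proj('side',a+.005*np.array([.178,.984,0]))-A)/5)
E
```

```text
130 [] 
135 [] 
140 [318 319 324 325 326] 
145 [318 319 324 325 326] 
150 [318 319 327 328] 
155 [317 318 319 325 326 327] 
160 [317 318 322 323] 
165 [317 325] 
170 [316 317] 
171 [316 317] 
172 [316 317] [[87, 94, 165], [87, 96, 170], [78, 101, 161], [66, 101, 139], [61, 95, 127], [70, 90, 148], [80, 89, 170], [86, 92, 178], [87, 94, 178], [92, 97, 179]]
173 [] [[80, 92, 148], [83, 95, 157], [76, 95, 153], [67, 93, 139], [65, 90, 137], [71, 86, 157], [80, 88, 174], [82, 89, 177], [86, 93, 177], [91, 98, 176]]
174 [] [[81, 89, 159], [79, 87, 154], [75, 85, 149], [67, 79, 138], [66, 78, 144], [70, 79, 156], [74, 81, 170], [79, 86, 174], [84, 93, 169], [90, 99, 167]]
175 [] [[84, 90, 174], [84, 90, 172], [81, 88, 169], [81, 87, 168], [82, 88, 170], [83, 90, 172], [84, 90, 175], [82, 89, 169], [81, 89, 160], [82, 90, 150]]
[ -0.068 328.268] 0.2786546397593369
[318.512 172.355] [319.262 143.371] -0.02590081246852951
per mm fork x [ 0.499 -0.037] per mm fork y [-0.116 -0.209]
```

Emit:
{"method": "jog_arm", "body": {
  "deltas": [
    [[-1,0.49,0.02,0,0],[-1,0,0,-1.2,0],[-1,0,0,-1.2,0],[-1,0,0,-0.9,0],[-1,0,0,0,0],[-1,0,0,0,0]]
  ]
}}

```text
time_s: 11.78
tcp_pos: [0.5019, 0.0979, 0.2012]
eef_rot: [-180.0, 0.0, 169.9]
contact_force: [0.8, 0.1, -0.5]
gripper_width: 0.0117
gripper_force: 40.0
```

Emit:
{"method": "jog_arm", "body": {
  "deltas": [
    [[-1,0,0,-0.2,0],[-1,0,0,-0.2,0],[-1,0,0,0,0]]
  ]
}}

```text
time_s: 12.15
tcp_pos: [0.5017, 0.0979, 0.197]
eef_rot: [-180.0, -0.0, 169.8]
contact_force: [0.1, 0.3, -0.3]
gripper_width: 0.0117
gripper_force: 40.0
```

Emit:
{"method": "jog_arm", "body": {
  "deltas": [
    [[-1,0,0,-0.15,0],[-1,0,0,0,0]]
  ]
}}

```text
time_s: 12.4
tcp_pos: [0.5017, 0.0978, 0.1955]
eef_rot: [-180.0, -0.0, 169.8]
contact_force: [0.1, -0.7, -0.6]
gripper_width: 0.0121
gripper_force: 40.0
```

Emit:
{"method": "jog_arm", "body": {
  "deltas": [
    [[-1,-0.02,-0.08,-0.1,0],[-1,0,0,0,0]]
  ]
}}

```text
time_s: 12.65
tcp_pos: [0.5015, 0.097, 0.1945]
eef_rot: [-180.0, -0.0, 169.8]
contact_force: [-0.5, 0.2, -1.0]
gripper_width: 0.0119
gripper_force: 40.0
```

Emit:
{"method": "jog_arm", "body": {
  "deltas": [
    [[-1,0,0,-0.1,0],[-1,0,0,0,0]]
  ]
}}

```text
time_s: 12.9
tcp_pos: [0.5015, 0.0971, 0.1935]
eef_rot: [-180.0, -0.0, 169.8]
contact_force: [-0.6, -0.9, -0.5]
gripper_width: 0.0117
gripper_force: 40.0
```

Emit:
{"method": "jog_arm", "body": {
  "deltas": [
    [[-1,0,0,-0.1,0],[-1,0,0,0,0]]
  ]
}}

```text
time_s: 13.15
tcp_pos: [0.5015, 0.0971, 0.1925]
eef_rot: [-180.0, -0.0, 169.8]
contact_force: [-0.6, 1.3, -0.9]
gripper_width: 0.0116
gripper_force: 40.0
```

Emit:
{"method": "jog_arm", "body": {
  "deltas": [
    [[-1,0,0,-0.1,0],[-1,0,0,0,0]]
  ]
}}

```text
time_s: 13.4
tcp_pos: [0.5015, 0.0971, 0.1914]
eef_rot: [-180.0, -0.0, 169.8]
contact_force: [-0.5, 0.7, -1.5]
gripper_width: 0.0117
gripper_force: 40.0
```

Emit:
{"method": "jog_arm", "body": {
  "deltas": [
    [[-1,0,0,-0.1,0],[-1,0,0,0,0]]
  ]
}}

```text
time_s: 13.65
tcp_pos: [0.5015, 0.0971, 0.1905]
eef_rot: [-180.0, -0.0, 169.8]
contact_force: [-0.2, -0.5, -1.1]
gripper_width: 0.0117
gripper_force: 40.0
```

Emit:
{"method": "jog_arm", "body": {
  "deltas": [
    [[-1,0,0,-0.1,0],[-1,0,0,0,0]]
  ]
}}

```text
time_s: 13.9
tcp_pos: [0.5015, 0.0971, 0.1895]
eef_rot: [-180.0, -0.0, 169.8]
contact_force: [-0.3, 0.0, 0.2]
gripper_width: 0.0118
gripper_force: 40.0
```

Emit:
{"method": "jog_arm", "body": {
  "deltas": [
    [[-1,0.1,-0.02,-0.1,0],[-1,0,0,0,0]]
  ]
}}

```text
time_s: 14.15
tcp_pos: [0.5022, 0.0968, 0.1883]
eef_rot: [-180.0, -0.0, 169.8]
contact_force: [-1.6, 0.8, 0.5]
gripper_width: 0.0119
gripper_force: 40.0
```

Emit:
{"method": "jog_arm", "body": {
  "deltas": [
    [[-1,0.1,-0.02,-0.1,0],[-1,0,0,0,0]]
  ]
}}

```text
time_s: 14.4
tcp_pos: [0.5031, 0.0966, 0.1873]
eef_rot: [-180.0, -0.1, 169.8]
contact_force: [-3.9, 1.4, -0.2]
gripper_width: 0.012
gripper_force: 40.0
```

```bash
python3 - <<'E'
from h import *
s=r.capture('side'); cv2.imwrite('pics/s4.png',s)
cv2.imwrite('pics/c4.png',cv2.resize(s[140:230,270:370],None,fx=6,fy=6,interpolation=2))
st=r.get_state(); print(st['tcp_pos'],st['contact_force'],st['moment'])
E
```

```text
[0.5031004  0.09654859 0.18729035] [-4.49949503  0.39022635  0.52377771] [ 0.26625707  1.65247992 -0.03855139]
```

View pics/c4.png

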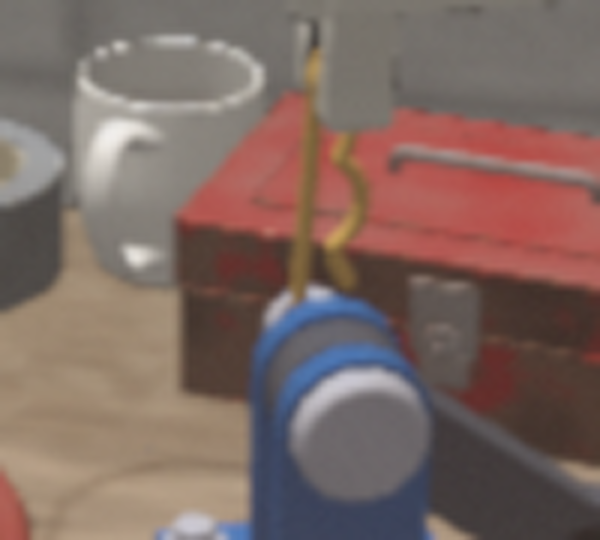

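The crop shows the leg entering the hole in the pin at (298,300), with the bow clear above it on the right. I'll lower it gently.

Emit:
{"method": "jog_arm", "body": {
  "deltas": [
    [[-1,0.05,-0.01,-0.15,0],[-1,0,0,0,0]]
  ]
}}

```text
time_s: 14.7
tcp_pos: [0.5038, 0.0965, 0.1857]
eef_rot: [-180.0, -0.0, 169.8]
contact_force: [-3.0, 0.7, -0.4]
gripper_width: 0.0119
gripper_force: 40.0
```

Emit:
{"method": "jog_arm", "body": {
  "deltas": [
    [[-1,0.05,-0.01,-0.15,0],[-1,0,0,0,0]]
  ]
}}

```text
time_s: 14.95
tcp_pos: [0.5045, 0.0965, 0.1843]
eef_rot: [-180.0, -0.0, 169.8]
contact_force: [-3.1, 1.0, -1.3]
gripper_width: 0.0117
gripper_force: 40.0
```

Emit:
{"method": "jog_arm", "body": {
  "deltas": [
    [[-1,0,0,-0.15,0],[-1,0,0,0,0]]
  ]
}}

```text
time_s: 15.2
tcp_pos: [0.5049, 0.0965, 0.1833]
eef_rot: [180.0, 0.0, 169.9]
contact_force: [-2.1, -0.1, 2.6]
gripper_width: 0.0118
gripper_force: 40.0
```

Emit:
{"method": "jog_arm", "body": {
  "deltas": [
    [[-1,0,0,-0.1,0],[-1,0,0,0,0]]
  ]
}}

```text
time_s: 15.45
tcp_pos: [0.505, 0.0965, 0.1825]
eef_rot: [180.0, 0.1, 169.9]
contact_force: [-4.0, 0.2, 3.6]
gripper_width: 0.0116
gripper_force: 40.0
```

Emit:
{"method": "jog_arm", "body": {
  "deltas": [
    [[-1,0,0,-0.1,0],[-1,0,0,0,0]]
  ]
}}

```text
time_s: 15.7
tcp_pos: [0.5052, 0.0964, 0.1818]
eef_rot: [180.0, 0.1, 169.9]
contact_force: [-3.1, -0.7, 5.9]
gripper_width: 0.0119
gripper_force: 40.0
```

Emit:
{"method": "jog_arm", "body": {
  "deltas": [
    [[-1,0.1,-0.02,0,0],[-1,0,0,0,0]]
  ]
}}

```text
time_s: 15.95
tcp_pos: [0.5059, 0.0962, 0.1814]
eef_rot: [180.0, 0.0, 169.9]
contact_force: [-1.3, -1.3, 3.6]
gripper_width: 0.0116
gripper_force: 40.0
```

```bash
python3 - <<'E'
from h import *
s=r.capture('side'); t=r.capture('top'); cv2.imwrite('pics/s5.png',s)
a=cv2.resize(t[160:220,295:345],None,fx=8,fy=8,interpolation=2); b=cv2.resize(s[150:210,290:340],None,fx=8,fy=8,interpolation=2)
cv2.imwrite('pics/c5.png',np.hstack([a,b]))
st=r.get_state(); print(st['tcp_pos'],st['contact_force'],st['moment'])
h=cv2.cvtColor(s,cv2.COLOR_BGR2HSV); m=cv2.inRange(h,(14,110,60),(32,255,255))
for y in range(148,196,3): print(y,np.flatnonzero(m[y,305:335])+305)
E
```

```text
[0.5058914  0.096254   0.18134499] [-3.16680155 -0.19956193  4.70969626] [-0.23853138  1.09379961  0.03395285]
148 []
151 []
154 [323]
157 []
160 []
163 [323]
166 [322 323 328 329]
169 [322 323 327 328 329]
172 [322 323 330 331]
175 [322 323 331]
178 [322 329 330 331]
181 [320 321 322 323 327 328 329 330]
184 [320 321 322 323 325 326 327 328]
187 [321 327 328 329]
190 []
193 []
```

View pics/c5.png

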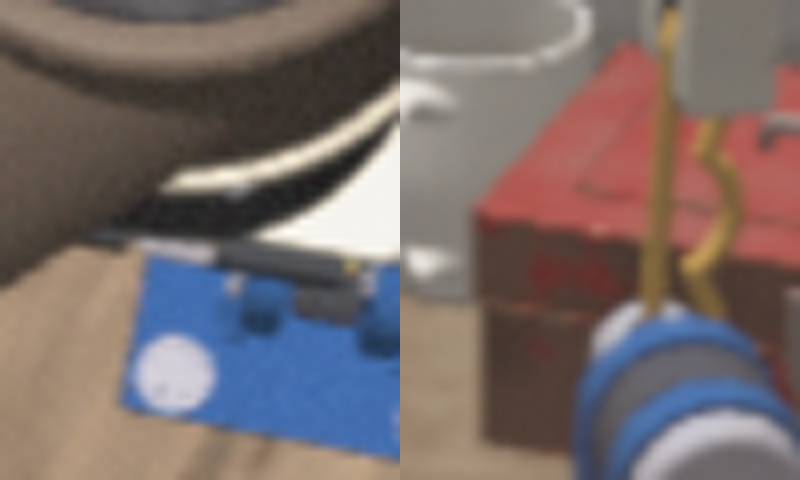

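The leg enters the pin at side pixel 322, about over the axis, and the bow end has reached the pin's flank. I'll press on in small steps.

Emit:
{"method": "jog_arm", "body": {
  "deltas": [
    [[-1,-0.03,0,-0.1,0],[-1,0,0,0,0]]
  ]
}}

```text
time_s: 16.3
tcp_pos: [0.506, 0.0966, 0.1806]
eef_rot: [179.9, 0.1, 169.9]
contact_force: [-2.7, 0.4, 5.3]
gripper_width: 0.0118
gripper_force: 40.0
```

Emit:
{"method": "jog_arm", "body": {
  "deltas": [
    [[-1,0,0,-0.1,0],[-1,0,0,0,0]]
  ]
}}

```text
time_s: 16.55
tcp_pos: [0.5059, 0.0962, 0.1795]
eef_rot: [180.0, 0.1, 169.9]
contact_force: [-2.3, -1.8, 5.1]
gripper_width: 0.0114
gripper_force: 40.0
```

Emit:
{"method": "jog_arm", "body": {
  "deltas": [
    [[-1,-0.01,0,-0.1,0],[-1,0,0,0,0]]
  ]
}}

```text
time_s: 16.8
tcp_pos: [0.5063, 0.0963, 0.179]
eef_rot: [180.0, 0.1, 169.9]
contact_force: [-0.8, -1.8, 7.2]
gripper_width: 0.0116
gripper_force: 40.0
```

Emit:
{"method": "jog_arm", "body": {
  "deltas": [
    [[-1,0,0,-0.1,0],[-1,0,0,0,0]]
  ]
}}

```text
time_s: 17.05
tcp_pos: [0.5064, 0.0964, 0.1779]
eef_rot: [180.0, 0.2, 169.9]
contact_force: [0.2, -2.7, 5.7]
gripper_width: 0.0117
gripper_force: 40.0
```

Emit:
{"method": "jog_arm", "body": {
  "deltas": [
    [[-1,0,0,-0.1,0],[-1,0,0,0,0]]
  ]
}}

```text
time_s: 17.3
tcp_pos: [0.5066, 0.0964, 0.177]
eef_rot: [180.0, 0.2, 169.9]
contact_force: [-0.2, -1.2, 5.4]
gripper_width: 0.0114
gripper_force: 40.0
```

Emit:
{"method": "jog_arm", "body": {
  "deltas": [
    [[-1,0,-0.03,-0.1,0],[-1,0,0,-0.1,0],[-1,0,0,0,0]]
  ]
}}

```text
time_s: 17.68
tcp_pos: [0.5066, 0.0963, 0.1748]
eef_rot: [179.9, 0.2, 169.9]
contact_force: [1.1, -1.4, 5.3]
gripper_width: 0.0113
gripper_force: 40.0
```

Emit:
{"method": "jog_arm", "body": {
  "deltas": [
    [[-1,0,0,-0.1,0],[-1,0,0,-0.1,0],[-1,0,0,0,0]]
  ]
}}

```text
time_s: 18.05
tcp_pos: [0.5066, 0.0963, 0.1728]
eef_rot: [179.9, 0.2, 169.9]
contact_force: [4.5, -0.9, 4.3]
gripper_width: 0.0114
gripper_force: 40.0
```

Emit:
{"method": "jog_arm", "body": {
  "deltas": [
    [[-1,0,0,-0.1,0],[-1,0,0,-0.1,0],[-1,0,0,0,0]]
  ]
}}

```text
time_s: 18.42
tcp_pos: [0.5065, 0.0964, 0.1707]
eef_rot: [179.9, 0.2, 169.9]
contact_force: [4.4, -1.4, 4.7]
gripper_width: 0.0115
gripper_force: 40.0
```

Emit:
{"method": "jog_arm", "body": {
  "deltas": [
    [[-1,0.06,-0.03,-0.1,0],[-1,0,0,-0.1,0],[-1,0,0,0,0]]
  ]
}}

```text
time_s: 18.8
tcp_pos: [0.5065, 0.0961, 0.1684]
eef_rot: [179.9, 0.1, 169.9]
contact_force: [4.1, -0.2, 5.4]
gripper_width: 0.0116
gripper_force: 40.0
```

Emit:
{"method": "jog_arm", "body": {
  "deltas": [
    [[-1,0.02,0,-0.1,0],[-1,0,0,-0.1,0],[-1,0,0,0,0]]
  ]
}}

```text
time_s: 19.18
tcp_pos: [0.507, 0.0961, 0.1667]
eef_rot: [179.9, 0.1, 169.9]
contact_force: [4.1, 0.0, 6.3]
gripper_width: 0.0116
gripper_force: 40.0
```

Emit:
{"method": "jog_arm", "body": {
  "deltas": [
    [[-1,0,0,-0.1,0],[-1,0,0,-0.1,0],[-1,0,0,0,0]]
  ]
}}

```text
time_s: 19.55
tcp_pos: [0.5071, 0.0961, 0.1648]
eef_rot: [179.9, 0.1, 169.9]
contact_force: [4.8, -1.4, 6.4]
gripper_width: 0.0122
gripper_force: 40.0
```

Emit:
{"method": "jog_arm", "body": {
  "deltas": [
    [[-1,0.05,-0.01,-0.1,0],[-1,0,0,-0.1,0],[-1,0,0,0,0]]
  ]
}}

```text
time_s: 19.92
tcp_pos: [0.5072, 0.0959, 0.1627]
eef_rot: [179.9, 0.1, 169.9]
contact_force: [4.1, -0.5, 7.2]
gripper_width: 0.0116
gripper_force: 40.0
```

Emit:
{"method": "jog_arm", "body": {
  "deltas": [
    [[-1,0.04,-0.01,-0.1,0],[-1,0,0,-0.1,0],[-1,0,0,0,0]]
  ]
}}

```text
time_s: 20.3
tcp_pos: [0.5073, 0.0958, 0.1604]
eef_rot: [180.0, 0.1, 169.9]
contact_force: [3.0, 0.1, 6.4]
gripper_width: 0.012
gripper_force: 40.0
```

Emit:
{"method": "jog_arm", "body": {
  "deltas": [
    [[-1,0,0,-0.1,0],[-1,0,0,-0.1,0],[-1,0,0,0,0]]
  ]
}}

```text
time_s: 20.68
tcp_pos: [0.5073, 0.0958, 0.1586]
eef_rot: [180.0, 0.1, 169.9]
contact_force: [2.6, -0.6, 8.1]
gripper_width: 0.0117
gripper_force: 40.0
```

Emit:
{"method": "jog_arm", "body": {
  "deltas": [
    [[-1,0.02,0,-0.1,0],[-1,0,0,-0.05,0],[-1,0,0,0,0]]
  ]
}}

```text
time_s: 21.05
tcp_pos: [0.5073, 0.0958, 0.1566]
eef_rot: [180.0, 0.0, 169.8]
contact_force: [3.5, 0.5, 2.6]
gripper_width: 0.0118
gripper_force: 40.0
```

Emit:
{"method": "jog_arm", "body": {
  "deltas": [
    [[-1,0.02,0,-0.1,0],[-1,0,0,-0.05,0],[-1,0,0,0,0]]
  ]
}}

```text
time_s: 21.42
tcp_pos: [0.5073, 0.0955, 0.155]
eef_rot: [180.0, 0.0, 169.8]
contact_force: [3.7, 0.5, 3.6]
gripper_width: 0.0119
gripper_force: 40.0
```

Emit:
{"method": "jog_arm", "body": {
  "deltas": [
    [[-1,0.02,0,-0.1,0],[-1,0,0,-0.05,0],[-1,0,0,0,0]]
  ]
}}

```text
time_s: 21.8
tcp_pos: [0.5073, 0.0955, 0.1534]
eef_rot: [180.0, -0.0, 169.8]
contact_force: [2.8, 0.5, 2.5]
gripper_width: 0.0121
gripper_force: 40.0
```

Emit:
{"method": "jog_arm", "body": {
  "deltas": [
    [[-1,0.02,0,-0.1,0],[-1,0,0,-0.1,0],[-1,0,0,0,0]]
  ]
}}

```text
time_s: 22.18
tcp_pos: [0.5075, 0.0955, 0.1516]
eef_rot: [-180.0, -0.0, 169.8]
contact_force: [1.1, 0.2, 5.3]
gripper_width: 0.0116
gripper_force: 40.0
```

Emit:
{"method": "jog_arm", "body": {
  "deltas": [
    [[-1,0,0,-0.1,0],[-1,0,0,-0.1,0],[-1,0,0,0,0]]
  ]
}}

```text
time_s: 22.55
tcp_pos: [0.5074, 0.0955, 0.1494]
eef_rot: [-180.0, -0.0, 169.8]
contact_force: [2.3, 2.3, 3.3]
gripper_width: 0.0117
gripper_force: 40.0
```

Emit:
{"method": "jog_arm", "body": {
  "deltas": [
    [[-1,0,0,-0.1,0],[-1,0,0,-0.1,0],[-1,0,0,0,0]]
  ]
}}

```text
time_s: 22.92
tcp_pos: [0.5073, 0.0955, 0.1471]
eef_rot: [-180.0, -0.0, 169.8]
contact_force: [3.2, 0.2, 0.1]
gripper_width: 0.0116
gripper_force: 40.0
```

Emit:
{"method": "jog_arm", "body": {
  "deltas": [
    [[-1,0,0,-0.1,0],[-1,0,0,-0.1,0],[-1,0,0,0,0]]
  ]
}}

```text
time_s: 23.3
tcp_pos: [0.5073, 0.0954, 0.1453]
eef_rot: [-180.0, -0.0, 169.8]
contact_force: [2.4, 0.8, 2.5]
gripper_width: 0.0118
gripper_force: 40.0
```

Emit:
{"method": "jog_arm", "body": {
  "deltas": [
    [[-1,0,0,-0.1,0],[-1,0,0,-0.1,0],[-1,0,0,0,0]]
  ]
}}

```text
time_s: 23.68
tcp_pos: [0.5073, 0.0954, 0.1431]
eef_rot: [-180.0, -0.0, 169.8]
contact_force: [1.2, 1.9, -0.2]
gripper_width: 0.012
gripper_force: 40.0
```

Emit:
{"method": "jog_arm", "body": {
  "deltas": [
    [[-1,0,0,-0.1,0],[-1,0,0,-0.1,0],[-1,0,0,0,0]]
  ]
}}

```text
time_s: 24.05
tcp_pos: [0.5072, 0.0954, 0.141]
eef_rot: [-180.0, -0.0, 169.8]
contact_force: [0.5, 1.7, -1.1]
gripper_width: 0.0117
gripper_force: 40.0
```

Emit:
{"method": "jog_arm", "body": {
  "deltas": [
    [[-1,0,0,-0.1,0],[-1,0,0,-0.1,0],[-1,0,0,0,0]]
  ]
}}

```text
time_s: 24.42
tcp_pos: [0.5073, 0.0954, 0.1393]
eef_rot: [-180.0, -0.0, 169.8]
contact_force: [-0.5, 2.0, 0.8]
gripper_width: 0.0116
gripper_force: 40.0
```

Emit:
{"method": "jog_arm", "body": {
  "deltas": [
    [[-1,0,0,-0.1,0],[-1,0,0,-0.1,0],[-1,0,0,0,0]]
  ]
}}

```text
time_s: 24.8
tcp_pos: [0.5072, 0.0954, 0.1372]
eef_rot: [-180.0, -0.0, 169.8]
contact_force: [-1.0, 2.6, 0.3]
gripper_width: 0.012
gripper_force: 40.0
```

Emit:
{"method": "jog_arm", "body": {
  "deltas": [
    [[-1,0,0,-0.1,0],[-1,0,0,0,0]]
  ]
}}

```text
time_s: 25.05
tcp_pos: [0.5072, 0.0954, 0.1362]
eef_rot: [-180.0, -0.0, 169.8]
contact_force: [-3.2, 1.9, 0.6]
gripper_width: 0.0115
gripper_force: 40.0
```

```bash
python3 - <<'E'
from h import *
s=r.capture('side'); t=r.capture('top'); cv2.imwrite('pics/s6.png',s)
cv2.imwrite('pics/c6.png',cv2.resize(s[150:230,285:365],None,fx=7,fy=7,interpolation=2))
st=r.get_state(); print(st['tcp_pos'],st['contact_force'],st['moment'])
E
```

```text
[0.5072761  0.09534857 0.13628181] [-3.52756177  2.75901576 -0.13744186] [ 0.73993369  1.27283719 -0.010855  ]
```

View pics/c6.png

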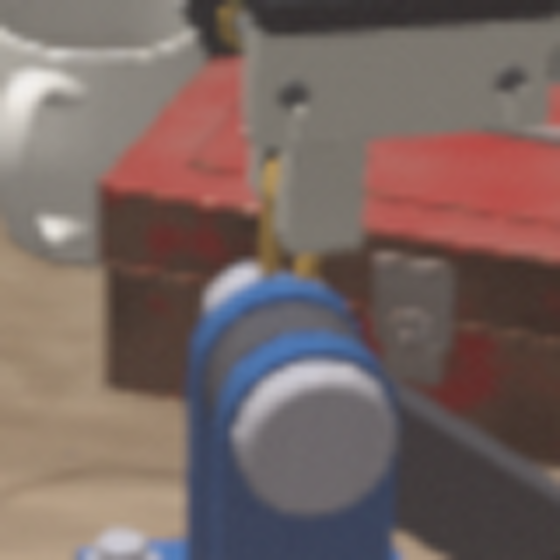

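The crop shows the leg down in the pin and the bow behind the cheek, with the fingertips above the cheek top. I'll ease the side loads, release, lift and look.

Emit:
{"method": "jog_arm", "body": {
  "deltas": [
    [[-1,-0.06,0.04,-0.1,0],[-1,-0.02,0.02,0,0],[-1,0,0,0,0]]
  ]
}}

```text
time_s: 25.52
tcp_pos: [0.5069, 0.0959, 0.1355]
eef_rot: [-180.0, 0.0, 169.9]
contact_force: [-1.1, -0.1, -1.7]
gripper_width: 0.012
gripper_force: 40.0
```

Emit:
{"method": "jog_arm", "body": {
  "deltas": [
    [[-0.3,0,0,0,0],[-0.3,0,0,0,0],[-0.3,0,0,0,0],[-0.3,0,0,2,0],[-0.3,0,0,4,0],[-0.3,0,0,4,0],[-0.3,0,-5,2,0],[-0.3,0,-5,0,0]]
  ]
}}

```text
time_s: 26.52
tcp_pos: [0.5078, -0.0044, 0.2578]
eef_rot: [179.9, 0.2, 170.0]
contact_force: [1.1, -0.5, -0.4]
gripper_width: 0.0306
gripper_force: 0.0
```

Emit:
{"method": "jog_arm", "body": {
  "deltas": [
    [[-0.3,0,-5,0,0],[-0.3,0,-5,0,0],[-0.3,0,-5,0,0],[-0.3,0,-5,0,0],[-0.3,0,-5,0,0],[-0.3,0,-4,0,0],[-0.3,0,0,0,0],[-0.3,0,0,0,0]]
  ]
}}

```text
time_s: 27.52
tcp_pos: [0.5067, -0.2938, 0.2553]
eef_rot: [180.0, -0.0, 169.8]
contact_force: [-0.1, 0.5, 0.2]
gripper_width: 0.0305
gripper_force: 0.0
```

```bash
python3 - <<'E'
from h import *
s=r.capture('side'); t=r.capture('top'); cv2.imwrite('pics/s7.png',s); cv2.imwrite('pics/t7.png',t)
a=cv2.resize(t[160:230,300:370],None,fx=5.6,fy=5.6,interpolation=2); b=cv2.resize(s[170:240,285:355],None,fx=5.6,fy=5.6,interpolation=2)
cv2.imwrite('pics/c7.png',np.hstack([a,b]))
st=r.get_state(); print(st['tcp_pos'],st['contact_force'],st['time_s'])
o=np.array([.4916,.0987,.085]); X=np.array([.984,-.178,0])
for P in(o+[0,0,.044]+X*.009,o+[0,0,.056]+X*.009): print(proj('side',P),proj('top',P))
h=cv2.cvtColor(s,cv2.COLOR_BGR2HSV); m=cv2.inRange(h,(14,110,60),(32,255,255))[160:215,305:345]
ys,xs=np.nonzero(m); print('side brass',xs.min()+305,xs.max()+305,ys.min()+160,ys.max()+160)
E
```

```text
[ 0.50692963 -0.29313305  0.25567997] [ 0.49735341  0.38656484 -0.659486  ] 27.625
[325.12268027 176.04736467] [319.32570259 180.87499101]
[325.30875479 170.47090109] [319.25730802 180.16617464]
side brass 323 335 171 188
```

View pics/c7.png

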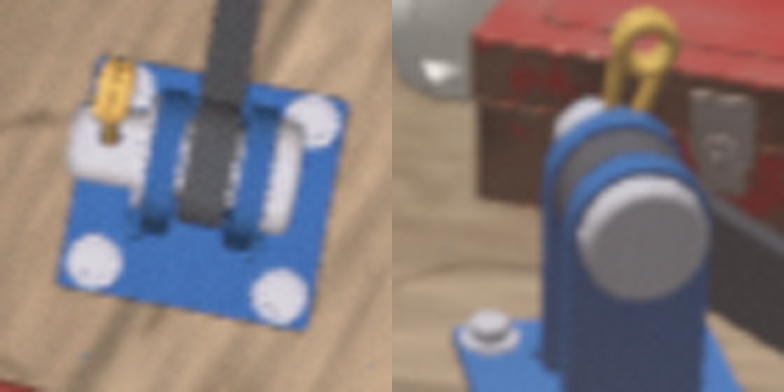

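```bash
python3 - <<'E'
from h import *
np.set_printoptions(precision=4,suppress=True)
s=cv2.imread('pics/s7.png');t=cv2.imread('pics/t7.png')
for n,im,bx in(('t',t,(312,165,330,192)),('s',s,(318,165,342,195))):
    for c in blobs(im,(14,100,60),(32,255,255),bx,3)[:2]: print(n,cv2.boundingRect(c),cv2.minAreaRect(c))
eye_t=(300+115.5/5.6-.5,160+90.5/5.6-.5); eye_s=(285+(647-392+.5)/5.6-.5,170+48.5/5.6-.5)
E,d=tri(eye_t,eye_s); print('eye',E,d)
f=np.array([.178,.984,0]);X=np.array([.984,-.178,0]);o=np.array([.4916,.0987,.085])
q=E-o; print('fork dx,dy,dz',q@X,q@f,q[2],'lean',np.degrees(np.arctan2(q@X,q[2])-np.arctan2(9,44)),'radius',np.hypot(q@X,q[2]),'want',np.hypot(9,44))
E
```

```text
t (317, 170, 7, 15) ((319.73529052734375, 177.05882263183594), (5.3357834815979, 13.824529647827148), 14.03624439239502)
s (323, 171, 13, 18) ((329.0, 179.5), (12.0, 17.0), 0.0)
eye [0.5113 0.0957 0.1233] 0.8736295774683536
fork dx,dy,dz 0.019961372231657885 0.0005697201629575966 0.038276200948733644 lean 15.982302565485057 radius 0.043168552679452216 want 44.91102314577124
```

The eye is at the right depth, with radius 43 mm against 44.9 mm, so the cotter is home. But the pin and cotter together have over-turned about 14° towards +x. I'll nudge the eye back to plumb gently with closed fingers from the +x side.

Emit:
{"method": "jog_arm", "body": {
  "deltas": [
    [[-1,0.5,4.8,0,0],[-1,0.4,4.8,0,0],[-1,0.4,4.8,0,0],[-1,0.4,4.8,0,0],[-1,0.4,4.8,0,0],[-1,0.4,4.8,0,0],[-1,0.5,4.8,0,0],[-1,0.5,4.8,0,0]]
  ]
}}

```text
time_s: 28.62
tcp_pos: [0.5413, 0.0927, 0.2562]
eef_rot: [180.0, 0.1, 170.0]
contact_force: [1.4, 0.0, -0.8]
gripper_width: 0.0004
gripper_force: 0.0
```

Emit:
{"method": "jog_arm", "body": {
  "deltas": [
    [[-1,0,0,0,0],[-1,0,0,-4,0],[-1,0,0,-4,0],[-1,0,0,-3.8,0],[-1,0,0,0,0],[-1,0,0,0,0]]
  ]
}}

```text
time_s: 29.38
tcp_pos: [0.5426, 0.0904, 0.1392]
eef_rot: [180.0, 0.1, 169.9]
contact_force: [0.3, 1.1, 0.7]
gripper_width: 0.0004
gripper_force: 0.0
```

Emit:
{"method": "jog_arm", "body": {
  "deltas": [
    [[-1,-0.3,0.05,-0.1,0],[-1,-0.3,0.05,0,0],[-1,-0.3,0.05,0,0],[-1,-0.2,0.04,0,0],[-1,0,0,0,0]]
  ]
}}

```text
time_s: 30.0
tcp_pos: [0.5316, 0.0922, 0.1373]
eef_rot: [180.0, 0.1, 169.9]
contact_force: [3.2, -0.6, 2.8]
gripper_width: 0.0004
gripper_force: 1.3
```

Emit:
{"method": "jog_arm", "body": {
  "deltas": [
    [[-1,-0.2,0.04,0,0],[-1,-0.2,0.03,0,0],[-1,0,0,0,0]]
  ]
}}

```text
time_s: 30.38
tcp_pos: [0.5266, 0.0927, 0.1365]
eef_rot: [-180.0, -0.0, 169.8]
contact_force: [1.8, -0.2, 1.3]
gripper_width: 0.0005
gripper_force: 1.0
```

Emit:
{"method": "jog_arm", "body": {
  "deltas": [
    [[-1,-0.2,0.04,0,0],[-1,-0.1,0.02,0,0],[-1,0,0,0,0]]
  ]
}}

```text
time_s: 30.75
tcp_pos: [0.5236, 0.0932, 0.1365]
eef_rot: [-180.0, -0.0, 169.8]
contact_force: [1.8, 0.2, 0.9]
gripper_width: 0.0003
gripper_force: 0.8
```

```bash
python3 - <<'E'
from h import *
s=r.capture('side'); cv2.imwrite('pics/s8.png',s)
h=cv2.cvtColor(s,cv2.COLOR_BGR2HSV); m=cv2.inRange(h,(14,100,60),(32,255,255))
for y in range(166,192,2): print(y,np.flatnonzero(m[y,312:345])+312)
print(r.get_state()['tcp_pos'],r.get_state()['contact_force'])
E
```

```text
166 []
168 []
170 []
172 [321 322 323 324 325 326 327 328]
174 [320 321 322 323 324 325 326 327 328 329]
176 [319 320 321 322 328 329 330]
178 [320 321 326 327 328 329 330]
180 [319 320 321 322 323 324 325 326 327 328 329]
182 [319 320 321 322 323 324 325 326 327 328 329]
184 [320 321 322 323 326 327 328 329]
186 [320 321 322 323 326 327 328 329]
188 [327 328]
190 []
[0.52361128 0.09325514 0.13643104] [0.92423087 0.32604367 1.63787948]
```

The eye is now centred at side pixel 324.5 against 325.1 predicted for plumb. I'll back off and check.

Emit:
{"method": "jog_arm", "body": {
  "deltas": [
    [[-1,0.6,-0.1,0,0],[-1,1.4,-0.25,0,0],[-1,0,0,4,0],[-1,0,0,4,0],[-1,0,0,4,0],[-1,0,-5,0,0],[-1,0,-5,0,0],[-1,0,-5,0,0]]
  ]
}}

```text
time_s: 31.8
tcp_pos: [0.5442, -0.0618, 0.2565]
eef_rot: [180.0, -0.0, 169.9]
contact_force: [1.4, 0.1, 0.2]
gripper_width: 0.0001
gripper_force: 0.0
```

Emit:
{"method": "jog_arm", "body": {
  "deltas": [
    [[-1,0,-5,0,0],[-1,0,-5,0,0],[-1,0,-5,0,0],[-1,0,-5,0,0],[-1,0,-4,0,0],[-1,0,0,0,0],[-1,0,0,0,0]]
  ]
}}

```text
time_s: 32.67
tcp_pos: [0.5438, -0.3007, 0.2559]
eef_rot: [180.0, -0.1, 169.8]
contact_force: [0.7, 0.0, -0.3]
gripper_width: 0.0003
gripper_force: 0.0
```

```bash
python3 - <<'E'
from h import *
np.set_printoptions(precision=4,suppress=True)
s=r.capture('side'); t=r.capture('top')
a=cv2.resize(t[160:230,300:370],None,fx=5.6,fy=5.6,interpolation=2); b=cv2.resize(s[170:240,285:355],None,fx=5.6,fy=5.6,interpolation=2)
cv2.imwrite('pics/c9.png',np.hstack([a,b]))
for n,im,bx in(('t',t,(312,165,330,195)),('s',s,(312,165,342,195))):
    for c in blobs(im,(14,100,60),(32,255,255),bx,3)[:2]: print(n,cv2.boundingRect(c),cv2.minAreaRect(c))
st=r.get_state(); print(st['tcp_pos'],st['contact_force'],st['time_s'])
E
```

```text
t (317, 175, 6, 11) ((319.5, 180.0), (10.0, 5.0), 90.0)
s (319, 171, 12, 18) ((324.5, 179.5), (17.0, 11.0), 90.0)
[ 0.544  -0.2998  0.2564] [0.1646 0.0838 0.3106] 32.775
```

View pics/c9.png

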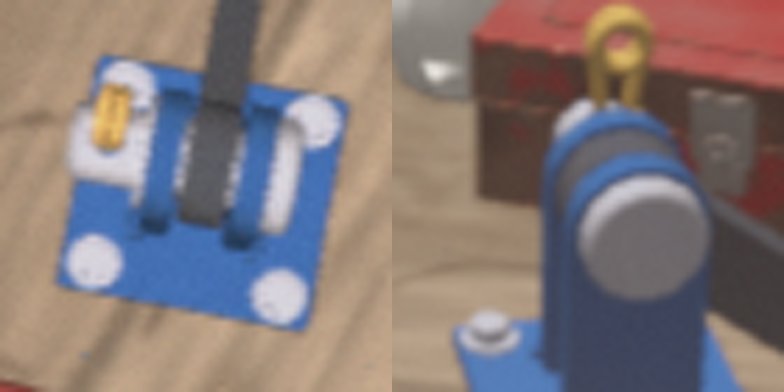

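The cotter stands plumb: its eye is at top pixel (319.5,180) against (319.3,180.9) predicted, and at side row 171 against 170.5. The depth is right and the pin is home. I'm handing in.

```bash
python3 -c "
from plant import r
print(r.close_job())"
```

```text
the job is handed in; nothing more can be done
None
```

The pin is home and the cotter is through its cross hole, standing plumb at full depth and released, and the job was handed in at about 33 s; the fork hid the bow, so I judged its snap from the push force falling away and the depth, and after release I nudged the pin and cotter back about 14° because they had turned past plumb.

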